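# Move the fittings to the steel rack in reverse order

### The arm

A 6-joint arm with a two-finger parallel gripper is mounted at the origin on the work surface. World frame = base frame: x ahead of the robot, y to its left, z up, the work surface at z = 0. Lengths are in mm, angles in rad, forces in N, time in s.
With the tool pointing down it reaches from about 350 to 775 mm from the base axis. Payload 7.3 kg.
Tool frame: the origin (TCP) lies on the centre line of the jaws, within the pads' length; the fingertips stand 17 mm ahead of it and the grasp point (between the pads) lies 2 mm behind it; z points along the fingers, y is the line along which they close (so a half turn about z gives the same grasp; the last joint's range is limited). The gripper opens to 92 mm and grips with 3 to 60 N. Pads are 19 mm wide; open, the fingers measure 130 mm over their backs; the gripper's body (75 mm by 190 mm) begins 47 mm behind the grasp point.
Start: joints at [1.165, 0.342, 1.524, -0, 1.275, -0.146], TCP at [134.849, 507.404, 243.741] pointing down, gripper open.
Joint ranges: [-2.53, 2.53], [-0.77, 2.02], [0.04, 2.7], [-1, 4.14], [0.28, 2.66], [-3.11, 3.11]. Speed limits (rad/s): [2.57, 2.57, 3.14, 3.14, 3.14, 3.14].

### API

Orientations are given as [roll, pitch, yaw] about the fixed x, y, z axes, in that order (R = Rz(yaw) Ry(pitch) Rx(roll)).
In Python, from plant import bot gives the robot as it stands. The module is installed in compiled form; this text tells all that it offers.
- The arm moves only by the shell command python3 -m pendant 'ROWS'. ROWS is JSON, a list of rows, each a list of 3 entries, a list of its own where there are three numbers: the shift along the world's x, y, z as a fraction of full scale, then the turn, a rotation vector about the world's x, y, z as a fraction of full scale, then the opening, from -1 (shut) to 1 (fully open), so that 0 is half open. In form: [[[tx, ty, tz], [rx, ry, rz], claw], ...]. A call has exactly 10 rows; each row shifts and turns the commanded pose from where the row before left it; what a row does not reach is not made up. Full scale, the value 1, is 30 mm for a shift and 0.12 rad for a turn. A row lasts 1/12 s, in which the tool goes at most 41.7 mm and 7.16 degrees, less where a joint would pass 70% of its speed; a pose out of reach is approached as far as the arm can. A call with a number of a shift or a turn outside -1 to 1 is refused whole. A call with a gripper value outside its range is refused whole. The fingers move at their own pace and stop on an object; the grip force is fixed at half the most. Time passes only in rows, so rows that do not move let the fingers close, or fill a call up. It gives the time, the measured TCP pose, the force, the opening and the grip force at its end, in the units of the state.
- bot.get_obs(): the state, without advancing time (a new reading comes with each control period).
- bot.capture(name): name is "scene" or "top" or "wrist"; returns the picture (384x512x3 uint8, blue, green, red); there is no depth.
- bot.camera_params(name): a dict with "fovy" (degrees; the focal length in pixels is half the picture's height over the tangent of half this angle, whatever the lens; pixels are square), "cx", "cy" (the principal point, pixels), "camera_from_world" (4x4, takes a point from world to camera coordinates). Camera axes: x right, y down, z forward; pixel columns grow to the right and rows downward; lengths in mm; the calibration is good to about 2 mm. A picture is of the moment at which its call begins: read the wrist's pose just before it. camera_params takes no time and is no camera call; for the wrist camera it gives the pose at the moment of the call.
- bot.close_job(): hands the job in; it is judged then, once.
The state is a dict: "time": time; "joint_positions": joint angles; "dq": joint speeds; "tau": joint torques, N m; "tool_pos": TCP position; "tcp_rot": TCP orientation; "contact_force": force on the tool from outside, world axes, zero at the start; "moment": the same for the moment, N m; "grip_width": finger opening in mm; "finger_force": force on a finger pad.
Only numpy, scipy, OpenCV 4.12 (cv2) and the standard library are available. Lean on these libraries where they do the work, as an engineer would, in place of code of your own. Each camera call takes 0.05 s, during which the arm holds its last target. There are 200 camera calls.

### The job

Move the four fittings from the plywood rack to the grey steel rack, one centred on each cork pad and lying the same way up as now, with the row in reverse order: as seen from the robot, the leftmost fitting on the plywood rack goes on the rightmost pad, the next one on the next pad to the left, and so on. Do not let any of them drop onto the bench.

Things in the scene. Friction and masses are not known exactly. Their poses are not given: they have to be found in the camera images.
- padlock_mid (a point): Silver padlock lying flat on its broad face, 40 x 59 x 16 mm (x, y, z). The point is the middle of the whole lock, half-way up. The body is a block 40 mm wide (x) from y = -29 to +5 mm; the steel shackle loops out towards +y to 29.5 mm. Its 40 mm width along x is good to grip, at the point. Starts on the plywood rack, the way up it must also finish. 
- hinge_mid (a point): Brass butterfly hinge lying open and flat, 44 x 55 x 14 mm (x, y, z). The point is its middle, half-way up. The knuckle, a 14 mm thick round bar 44 mm long along x, runs across the middle; the two leaves, 7 mm thick, spread to +y and -y, widening from 30 to 42 mm. Gripped along x over the knuckle's ends. Starts on the plywood rack, the way up it must also finish. 
- bushing_mid (a point): Black nylon hinge bushing, round, standing upright on its flange, 28 mm high: flange 40 mm diameter and 6 mm thick at the bottom, barrel 29 mm diameter above. The point is on its axis, half-way up. Starts on the plywood rack, the way up it must also finish. 
- ring_mid (a point): Dark iron gate ring lying flat: 52 mm outer, 34 mm inner diameter, 12 mm thick. The point is the centre of the hole, half-way up. Gripped across its outer diameter. Starts on the plywood rack, the way up it must also finish. 
- pad1: One of the four alike cork pads in a row on the grey steel rack, 62 x 66 mm and 3 mm thick, 75 mm apart along the rack. The origin is the centre of its underside, so the top is 3 mm above it. The number says nothing about its place in the row.
- pad2: One of the four alike cork pads in a row on the grey steel rack, 62 x 66 mm and 3 mm thick, 75 mm apart along the rack. The origin is the centre of its underside, so the top is 3 mm above it. The number says nothing about its place in the row.
- pad3: One of the four alike cork pads in a row on the grey steel rack, 62 x 66 mm and 3 mm thick, 75 mm apart along the rack. The origin is the centre of its underside, so the top is 3 mm above it. The number says nothing about its place in the row.
- pad4: One of the four alike cork pads in a row on the grey steel rack, 62 x 66 mm and 3 mm thick, 75 mm apart along the rack. The origin is the centre of its underside, so the top is 3 mm above it. The number says nothing about its place in the row.
- new_rack: The grey steel rack, fixed: a flat board 104 mm deep (x), 300 mm long (y), top 20 mm above the bench, with end cheeks 8 mm thick rising 34 mm above the bench. Origin: centre of the underside; x points away from the robot, +y to the robot's left; the pads lie along y.
- old_rack: The plywood rack, fixed, without pads, otherwise the same size, height and axes as the steel rack. It stands beside it in line, to its left or right, about 90 mm apart; in the gap are a tin 35 mm high and lower odds and ends. The four fittings lie on it in a row along y, about 75 mm apart, each turned at most 0.5 rad from the robot's x axis.
Mind the look-alikes: they are no part of the job. Of the things shaped like the part that bears hinge_mid, the brass one is meant.

How it is judged:
By the outcome, as a careful person would: the job done as asked, in the order asked, and still so for the second after the job is handed in, with the robot touching nothing.
It also fails if it takes over 112 s, if anything falls off the work surface, if the arm or the gripper's body presses on something with over 40 N, if the wrist force passes 120 N, or if a joint passes its speed limit or range.

## Working session

There is one attempt and no reset: what is moved stays moved. The work goes in short steps, Python scripts to look and compute and a shell command to move; the robot and the scene stay as the last step left them, time stands still between calls to the robot, and variables do not carry over. Pictures are saved under pics/ and viewed, at most 14 in all, crops included, and the job is handed in when it is done.

```bash
mkdir -p pics; cat > h.py <<'E'
import numpy as np, cv2
from plant import bot
def px(name,pts):
    p=bot.camera_params(name); T=np.array(p["camera_from_world"]); f=192/np.tan(np.radians(p["fovy"])/2)
    c=(T[:3,:3]@np.atleast_2d(pts).T).T+T[:3,3]
    return np.c_[p["cx"]+f*c[:,0]/c[:,2],p["cy"]+f*c[:,1]/c[:,2]]
def ray(name,uv,z):
    p=bot.camera_params(name); T=np.array(p["camera_from_world"]); f=192/np.tan(np.radians(p["fovy"])/2)
    uv=np.atleast_2d(uv).astype(float)
    d=np.c_[(uv[:,0]-p["cx"])/f,(uv[:,1]-p["cy"])/f,np.ones(len(uv))]@T[:3,:3]
    o=-T[:3,:3].T@T[:3,3]
    return o+d*((z-o[2])/d[:,2])[:,None]
E
python3 - <<'E'
from h import *
for n in("top","scene","wrist"):
    im=bot.capture(n); cv2.imwrite(f"pics/{n}0.png",im)
    p=bot.camera_params(n); T=np.array(p["camera_from_world"]); print(n,p["fovy"],p["cx"],p["cy"],(-T[:3,:3].T@T[:3,3]).round(), T[2,:3].round(2))
a=cv2.imread("pics/top0.png"); cv2.imwrite("pics/top0b.png",cv2.resize(a,(800,600),interpolation=cv2.INTER_CUBIC))
print(bot.get_obs())
E
```

```text
top 51.99959954276202 250.90312327034363 190.5760760320208 [ 351.    5. 1016.] [ 0.15 -0.   -0.99]
scene 57.24568963306235 256.9159902910055 196.04101408366773 [1050. -311.  658.] [-0.62  0.35 -0.7 ]
wrist 60.84370318244711 256.29783231486357 194.48800124552295 [ 67. 524. 383.] [ 0.26 -0.07 -0.96]
{'time': 0.15, 'joint_positions': array([ 1.16499023e+00,  3.42586569e-01,  1.52476214e+00, -2.00359161e-05,
        1.27538908e+00, -1.45999037e-01]), 'dq': array([-0.00039823, -0.00123146, -0.00267634,  0.0014689 , -0.00078027,
        0.00029839]), 'tau': array([ 1.14325481e-03, -4.31473231e+01, -2.44346273e+01,  7.16561149e-02,
        5.39534516e-02, -8.54894370e-05]), 'tool_pos': array([134.74643754, 507.13702304, 243.20457165]), 'tcp_rot': array([-3.14045692e+00, -1.47637037e-04,  2.88179136e+00]), 'contact_force': array([ 0.62886997, -0.55152122, -0.14121558]), 'moment': array([-0.00520515,  0.00780327,  0.01624705]), 'finger_force': 0.0, 'grip_width': 91.80755138304364}
```

View pics/top0b.png

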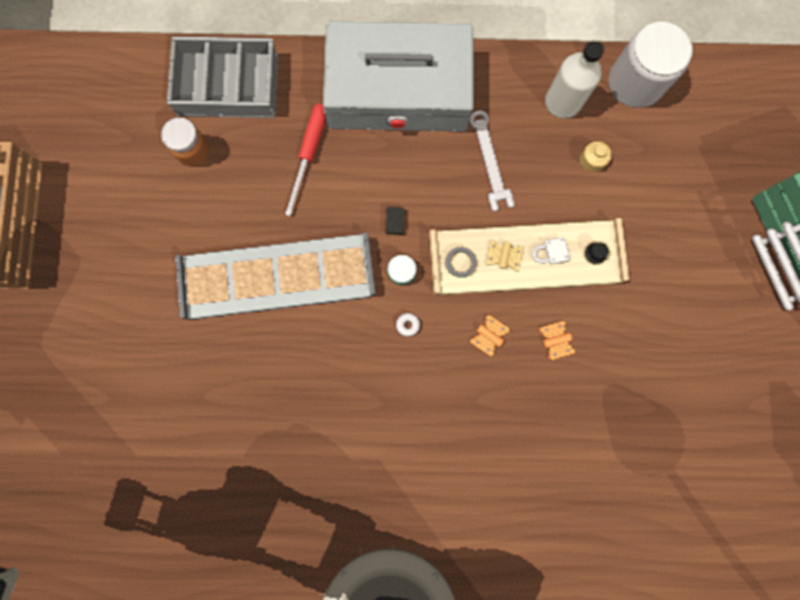

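View pics/scene0.png

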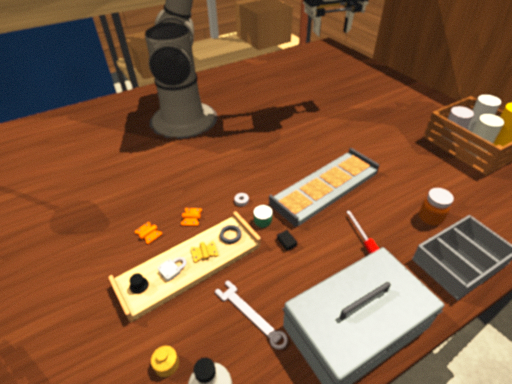

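The top view (800x600 scale) shows the steel rack at left (275,277) with pads at (207,284), (253,278), (299,272) and (346,267). The plywood rack is at right (529,256). On it, left to right, are the ring (461,262), brass hinge (505,254), padlock (550,250) and bushing (597,252).

Look-alikes:
- **Hinge:** orange hinges at (490,335) and (557,340), off the rack.
- **Ring:** white ring at (407,324).
- **Bushing:** black block at (396,220) and yellow knob at (597,156).

I choose the four on the plywood.

```bash
python3 - <<'E'
from h import *
s=.64
n=["ring","hinge","lock","bush"]
for k,u,z in zip(n,[(461,262),(505,254),(550,250),(597,252)],[26,25,28,40]): print(k,ray("top",np.array(u)*s,z).round(0))
for u in [(207,284),(253,278),(299,272),(346,267)]: print(ray("top",np.array(u)*s,23).round(0))
print("tin",ray("top",np.array((402,269))*s,35).round(0))
# pad mask
a=cv2.imread("pics/top0.png"); crop=a[120:240,100:420]; cv2.imwrite("pics/c0.png",cv2.resize(crop,(800,300),interpolation=cv2.INTER_CUBIC))
p=bot.camera_params("wrist");T=np.array(p["camera_from_world"]);print(T.round(3))
E
```

```text
ring [[ 562. -108.   26.]]
hinge [[ 577. -180.   25.]]
lock [[ 584. -254.   28.]]
bush [[ 580. -327.   40.]]
[[518. 308.  23.]]
[[529. 233.  23.]]
[[541. 158.  23.]]
[[551.  81.  23.]]
tin [[547. -11.  35.]]
[[ 2.56000e-01  9.67000e-01 -1.00000e-03 -5.23820e+02]
 [ 9.32000e-01 -2.46000e-01  2.65000e-01 -3.41370e+01]
 [ 2.56000e-01 -6.80000e-02 -9.64000e-01  3.87691e+02]
 [ 0.00000e+00  0.00000e+00  0.00000e+00  1.00000e+00]]
```

View pics/c0.png

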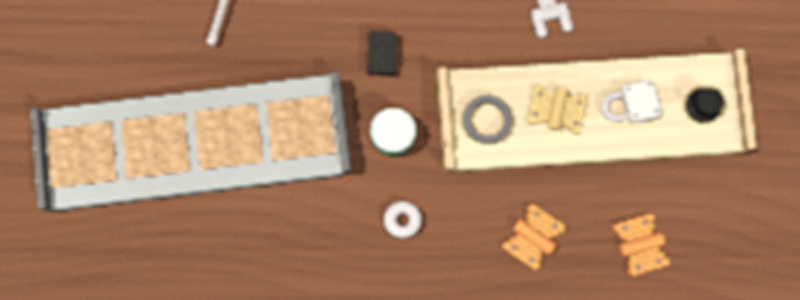

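The crop confirms the ring at (487,118), brass hinge (557,108), padlock (633,103, shackle to the left) and bushing (705,104). The orange hinges are off the rack, below it. Now I move over the steel rack, turning the jaws to close along world x.

```bash
python3 -m pendant '[[[0.9,-0.65,0],[0,0,-0.9],1],[[0.9,-0.65,0],[0,0,-0.9],1],[[0.9,-0.65,0],[0,0,-0.9],1],[[0.9,-0.65,0],[0,0,-0.9],1],[[0.9,-0.65,0],[0,0,-0.9],1],[[0.9,-0.65,0],[0,0,-0.9],1],[[0.9,-0.65,0],[0,0,-0.9],1],[[0.9,-0.65,0],[0,0,-0.9],1],[[0.9,-0.65,0],[0,0,-0.9],1],[[0.9,-0.65,0],[0,0,-0.9],1]]'
python3 -m pendant '[[[0.9,-0.6,0],[0,0,-0.9],1],[[0.9,-0.6,0],[0,0,-0.9],1],[[0.9,-0.6,0],[0,0,0],1],[[0.9,-0.6,0],[0,0,0],1],[[0.5,-0.4,0],[0,0,0],1],[[0,0,0],[0,0,0],1],[[0,0,0],[0,0,0],1],[[0,0,0],[0,0,0],1],[[0,0,0],[0,0,0],1],[[0,0,0],[0,0,0],1]]'
python3 - <<'E'
from h import *
im=bot.capture("wrist"); cv2.imwrite("pics/w1.png",im)
hsv=cv2.cvtColor(im,cv2.COLOR_BGR2HSV); print(px("wrist",[[551,81,23],[518,308,23]]))
for u in px("wrist",[[551,81,23],[541,158,23],[529,233,23]]).astype(int): 
    if 0<=u[1]<384: print(hsv[u[1]-10:u[1]+10,u[0]-10:u[0]+10].reshape(-1,3).mean(0))
E
```

```text
time: 0.98
tool_pos: [405.9, 311.1, 243.6]
tcp_rot: [-3.141, 0.0, 1.796]
contact_force: [-0.0, -0.0, -0.6]
grip_width: 91.5
finger_force: 0.0
time: 1.82
tool_pos: [527.0, 229.3, 244.0]
tcp_rot: [3.141, -0.0, 1.587]
contact_force: [-0.2, -0.3, 1.1]
grip_width: 91.8
finger_force: 0.0
[[272.81612656 287.74130893]
 [248.2270281   96.14199452]]
[ 26.37    39.2925 120.62  ]
[ 16.795 123.06  215.915]
[ 16.7925 122.91   216.6   ]
```

View pics/w1.png

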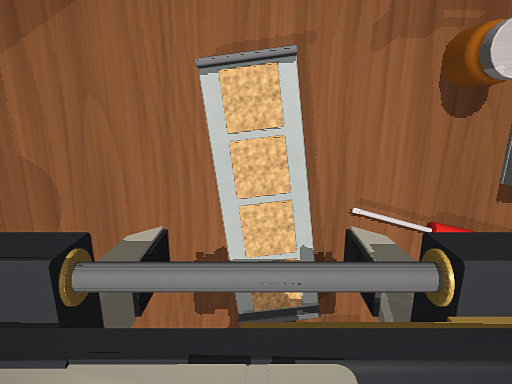

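The wrist view shows three cork pads at about (252,98), (260,167) and (267,228). The fourth is hidden by the gripper. I measure these, then move over the plywood rack.

```bash
python3 - <<'E'
from h import *
im=cv2.imread("pics/w1.png"); hsv=cv2.cvtColor(im,cv2.COLOR_BGR2HSV)
m=cv2.inRange(hsv,(10,70,170),(25,255,255)); m[258:]=0; m[:,:200]=0; m[:,310:]=0
m=cv2.morphologyEx(m,cv2.MORPH_CLOSE,np.ones((5,5))); m=cv2.morphologyEx(m,cv2.MORPH_OPEN,np.ones((7,7)))
for c in cv2.findContours(m,0,2)[0]:
    if cv2.contourArea(c)<500: continue
    r=cv2.minAreaRect(c); b=ray("wrist",cv2.boxPoints(r),23); w=ray("wrist",c[:,0],23)[:,:2]
    R=cv2.minAreaRect(w.astype(np.float32)); print(np.round(R[0],1),np.round(R[1],1),round(R[2],1))
E
python3 -m pendant '[[[0.1,-0.5,0],[0,0,-0.12],1],[[0.1,-1,0],[0,0,0],1],[[0.1,-1,0],[0,0,0],1],[[0.1,-1,0],[0,0,0],1],[[0.1,-1,0],[0,0,0],1],[[0.1,-1,0],[0,0,0],1],[[0.1,-1,0],[0,0,0],1],[[0.1,-1,0],[0,0,0],1],[[0.1,-1,0],[0,0,0],1],[[0.1,-1,0],[0,0,0],1]]'
python3 -m pendant '[[[0.1,-1,0],[0,0,0],1],[[0.1,-1,0],[0,0,0],1],[[0.1,-1,0],[0,0,0],1],[[0.1,-1,0],[0,0,0],1],[[0.1,-1,0],[0,0,0],1],[[0,-1,0],[0,0,0],1],[[0,-0.5,0],[0,0,0],1],[[0,0,0],[0,0,0],1],[[0,0,0],[0,0,0],1],[[0,0,0],[0,0,0],1]]'
python3 - <<'E'
from h import *
im=bot.capture("wrist"); cv2.imwrite("pics/w2.png",im); np.save("T2.npy",bot.camera_params("wrist")["camera_from_world"])
E
```

```text
[542.6 158.5] [61.4 65.2] 8.2
[531.9 232.2] [61.4 65.3] 8.2
[521.1 305.9] [61.3 65.1] 8.2
time: 2.7
tool_pos: [557.7, -57.3, 244.1]
tcp_rot: [3.141, 0.0, 1.572]
contact_force: [0.4, -0.2, 0.2]
grip_width: 91.9
finger_force: 0.0
time: 3.53
tool_pos: [572.9, -250.0, 243.8]
tcp_rot: [3.142, -0.001, 1.573]
contact_force: [-0.1, 0.3, 0.8]
grip_width: 92.0
finger_force: 0.0
```

View pics/w2.png

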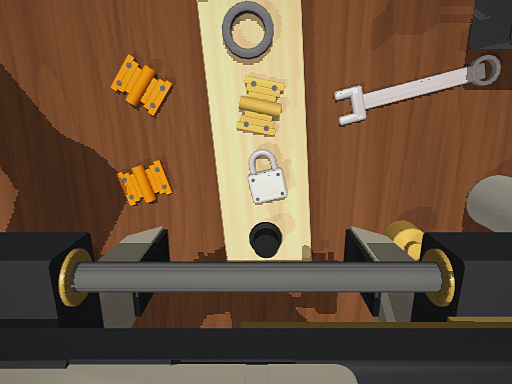

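The wrist view over the plywood shows the ring at (247,30), brass hinge (261,106, knuckle across), padlock (266,182, shackle towards +y) and bushing top (265,237). The orange look-alikes are off the rack at left. I measure each one now.

```bash
cat > meas.py <<'E'
from h import *
im=cv2.imread("pics/w2.png"); hsv=cv2.cvtColor(im,cv2.COLOR_BGR2HSV)
for p in [(226,30),(275,92),(260,104),(265,186),(262,238),(230,150),(247,162),(262,250)]: print(p,hsv[p[1],p[0]],end=' ')
print()
def reg(m,x0,x1,y0,y1):
    k=np.zeros_like(m);k[y0:y1,x0:x1]=m[y0:y1,x0:x1]; k=cv2.morphologyEx(k,cv2.MORPH_OPEN,np.ones((3,3)))
    return max(cv2.findContours(k,0,2)[0],key=cv2.contourArea)
S,V=hsv[...,1],hsv[...,2]
def rep(n,c,z):
    w=ray("wrist",c[:,0],z)[:,:2].astype(np.float32); R=cv2.minAreaRect(w); print(n,np.round(R[0],1),np.round(R[1],1),round(R[2],1)); return w
rep("ring",reg(((V<130)&(S<80)).astype(np.uint8),210,285,0,62),28)
h=reg(((S>105)&(hsv[...,0]<35)).astype(np.uint8),232,292,70,140); rep("hinge",h,24)
l=reg((S<30).astype(np.uint8)*(V>120),240,295,143,210); rep("lock",l,34)
b=reg((V<70).astype(np.uint8),245,285,215,256); rep("bush",b,40)
for c in (h,l,b): cv2.drawContours(im,[c],-1,(255,0,255),1)
cv2.drawContours(im,[reg(((V<130)&(S<80)).astype(np.uint8),210,285,0,62)],-1,(255,0,255),1)
cv2.imwrite("pics/c2.png",cv2.resize(im[0:262,190:320],None,fx=2.2,fy=2.2))
E
python3 meas.py
```

```text
(226, 30) [165   4 121] (275, 92) [ 22 151 232] (260, 104) [ 22 153 229] (265, 186) [ 33  10 230] (262, 238) [ 0  0 39] (230, 150) [ 26  66 229] (247, 162) [ 24  81 228] (262, 250) [10 20 39] 
ring [ 564.1 -109.6] [49.7 48.8] 0.2
hinge [ 577.4 -180.9] [54.9 45.1] 79.4
lock [ 582.9 -253.4] [38.6 57.5] 13.7
bush [ 584.4 -325.6] [35.  40.2] 0.2
```

View pics/c2.png

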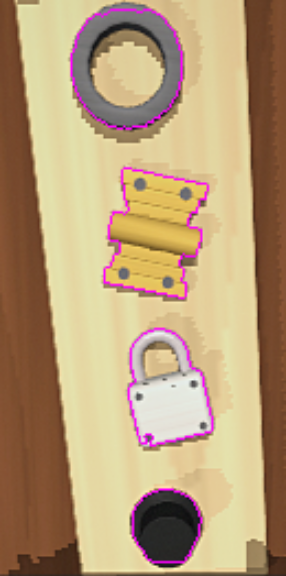

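Sizes agree with the description: ring 50, hinge 55x45, lock 39x58 and bushing about 36 mm. Estimates:

| Fitting | x, y (mm) | Yaw (rad) |
|---|---|---|
| Lock | 583, -253 | +0.24 |
| Hinge | 577, -181 | -0.185 |
| Ring | 564, -110 | – |
| Bushing | 584, about -329 | – |

I take the padlock first, since I am above it.

```bash
python3 -m pendant '[[[0.2,-0.16,-0.6],[0,0,0.5],1],[[0.18,-0.15,-0.9],[0,0,0.5],1],[[0,0,-0.9],[0,0,0.5],1],[[0,0,-0.9],[0,0,0.47],1],[[0,0,-0.9],[0,0,0],1],[[0,0,-0.9],[0,0,0],1],[[0,0,-0.8],[0,0,0],1],[[0,0,-0.5],[0,0,0],1],[[0,0,-0.35],[0,0,0],1],[[0,0,0],[0,0,0],1]]'
python3 -m pendant '[[[0,0,0],[0,0,0],1],[[0,0,0],[0,0,0],-1],[[0,0,0],[0,0,0],-1],[[0,0,0],[0,0,0],-1],[[0,0,0],[0,0,0],-1],[[0,0,0],[0,0,0],-1],[[0,0,0],[0,0,0],-1],[[0,0,0],[0,0,0],-1],[[0,0,0],[0,0,0],-1],[[0,0,0],[0,0,0],-1]]'
```

```text
time: 4.42
tool_pos: [583.4, -259.0, 39.2]
tcp_rot: [-3.139, -0.003, 1.809]
contact_force: [-0.3, -0.0, -0.6]
grip_width: 92.0
finger_force: 0.0
time: 5.25
tool_pos: [584.2, -260.9, 41.2]
tcp_rot: [3.142, -0.0, 1.808]
contact_force: [-1.1, 0.1, -0.5]
grip_width: 39.7
finger_force: 30.0
```

```bash
python3 -m pendant '[[[0,0,0.5],[0,0,0],-1],[[0,0,0.9],[0,0,0],-1],[[0,0.5,0.9],[0,0,0],-1],[[-0.1,0.9,0.4],[0,0,0],-1],[[-0.1,1,0],[0,0,0],-1],[[-0.1,1,0],[0,0,0],-1],[[-0.1,1,0],[0,0,0],-1],[[-0.1,1,0],[0,0,-0.2],-1],[[-0.1,1,0],[0,0,-0.2],-1],[[-0.1,1,0],[0,0,-0.2],-1]]'
python3 -m pendant '[[[-0.1,1,0],[0,0,-0.19],-1],[[-0.1,1,0],[0,0,0],-1],[[-0.1,1,0],[0,0,0],-1],[[-0.1,1,0],[0,0,0],-1],[[-0.1,1,0],[0,0,0],-1],[[-0.1,1,0],[0,0,0],-1],[[-0.1,1,0],[0,0,0],-1],[[-0.1,1,0],[0,0,0],-1],[[-0.1,0.5,0],[0,0,0],-1],[[0,0,0],[0,0,0],-1]]'
python3 -m pendant '[[[0,0,0],[0,0,0],-1],[[0,0,0],[0,0,0],-1],[[0,0,0],[0,0,0],-1],[[0,0,0],[0,0,0],-1],[[0,0,0],[0,0,0],-1],[[0,0,0],[0,0,0],-1],[[0,0,0],[0,0,0],-1],[[0,0,0],[0,0,0],-1],[[0,0,0],[0,0,0],-1],[[0,0,0],[0,0,0],-1]]'
```

```text
time: 6.08
tool_pos: [562.7, -37.5, 122.0]
tcp_rot: [-3.141, -0.0, 1.734]
contact_force: [0.9, 0.6, -1.9]
grip_width: 39.5
finger_force: 30.0
time: 6.92
tool_pos: [535.1, 219.3, 121.9]
tcp_rot: [-3.141, -0.001, 1.717]
contact_force: [-0.5, -0.3, -1.8]
grip_width: 39.5
finger_force: 30.0
time: 7.75
tool_pos: [536.2, 216.1, 122.2]
tcp_rot: [3.142, 0.0, 1.713]
contact_force: [0.3, -0.2, -1.7]
grip_width: 40.0
finger_force: 30.0
```

```bash
cat > avg.py <<'E'
from h import *
P=[]
for i in range(6): bot.capture("wrist"); P.append(bot.get_obs()["tool_pos"])
P=np.array(P); print(P.mean(0).round(2),P.std(0).round(2))
E
python3 avg.py
```

```text
[536.23 216.14 122.24] [0.01 0.01 0.01]
```

```bash
python3 -m pendant '[[[-0.11,0.285,-0.4],[0,0,0],-1],[[0,0,-0.8],[0,0,0],-1],[[0,0,-0.7],[0,0,0],-1],[[0,0,-0.3],[0,0,0],-1],[[0,0,-0.2],[0,0,0],-1],[[0,0,-0.1],[0,0,0],-1],[[0,0,-0.06],[0,0,0],-1],[[0,0,0],[0,0,0],-1],[[0,0,0],[0,0,0],-1],[[0,0,0],[0,0,0],-1]]'
```

```text
time: 8.88
tool_pos: [533.5, 224.8, 46.3]
tcp_rot: [3.14, -0.0, 1.713]
contact_force: [-0.6, 0.0, -0.9]
grip_width: 39.5
finger_force: 30.0
```

```bash
python3 -m pendant '[[[0,0,-0.04],[0,0,0],-1],[[0,0,0],[0,0,0],-1],[[0,0,0],[0,0,0],-1],[[0,0,0],[0,0,0],1],[[0,0,0],[0,0,0],1],[[0,0,0],[0,0,0],1],[[0,0,0],[0,0,0],1],[[0,0,0],[0,0,0],1],[[0,0,0],[0,0,0],1],[[0,0,0],[0,0,0],1]]'
```

```text
time: 9.72
tool_pos: [533.0, 224.6, 44.3]
tcp_rot: [3.141, 0.0, 1.713]
contact_force: [0.1, 0.2, -0.1]
grip_width: 81.5
finger_force: 0.0
```

```bash
python3 -m pendant '[[[0,0,0.4],[0,0,0],1],[[0,0,0.8],[0,0,0],1],[[0,0,1],[0,0,0],1],[[0,0,1],[0,0,0],1],[[0,0,1],[0,0,0],1],[[0,0,0.8],[0,0,0],1],[[0,0,0.4],[0,0,0],1],[[0,0,0],[0,0,0],1],[[0,0,0],[0,0,0],1],[[0,0,0],[0,0,0],1]]'
python3 - <<'E'
from h import *
im=bot.capture("wrist"); cv2.imwrite("pics/w3.png",im); hsv=cv2.cvtColor(im,cv2.COLOR_BGR2HSV); H,S,V=cv2.split(hsv)
c0=px("wrist",[[532,232,30]])[0].astype(int); print(c0)
m=((S<45)&(V>120)).astype(np.uint8); p=px("wrist",[[532-29,232+31,23],[532+29,232-31,23]]).astype(int); print(p)
k=np.zeros_like(m); k[p[0,1]:p[1,1],p[0,0]:p[1,0]]=m[p[0,1]:p[1,1],p[0,0]:p[1,0]]
k=cv2.morphologyEx(k,cv2.MORPH_OPEN,np.ones((3,3)))
c=max(cv2.findContours(k,0,2)[0],key=cv2.contourArea)
R=cv2.minAreaRect(ray("wrist",c[:,0],34)[:,:2].astype(np.float32)); print(R)
E
```

```text
time: 10.55
tool_pos: [532.3, 224.5, 204.9]
tcp_rot: [-3.139, 0.0, 1.713]
contact_force: [-0.3, -0.4, 0.6]
grip_width: 91.9
finger_force: 0.0
[257 171]
[[232 134]
 [280 203]]
((532.5059814453125, 231.29246520996094), (38.46595764160156, 56.98923110961914), 8.264322280883789)
```

View pics/w3.png

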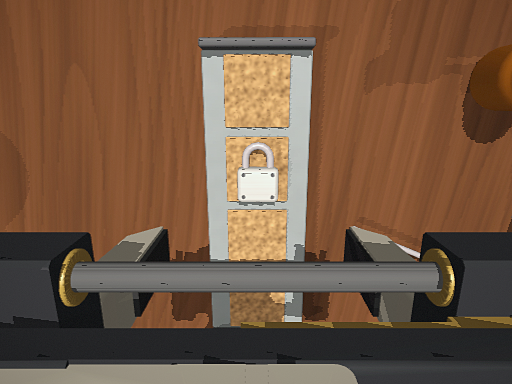

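```bash
python3 -m pendant '[[[0.1,-0.5,0],[0,0,-0.2],1],[[0.1,-1,0],[0,0,-0.2],1],[[0.1,-1,0],[0,0,-0.2],1],[[0.1,-1,0],[0,0,-0.2],1],[[0.1,-1,0],[0,0,-0.2],1],[[0.1,-1,0],[0,0,-0.2],1],[[0.1,-1,0],[0,0,-0.2],1],[[0.1,-1,0],[0,0,-0.2],1],[[0.1,-1,0],[0,0,-0.2],1],[[0.1,-1,0],[0,0,-0.2],1]]'
python3 -m pendant '[[[0.1,-1,0],[0,0,-0.2],1],[[0.1,-1,0],[0,0,-0.2],1],[[0.1,-1,0],[0,0,-0.2],1],[[0.1,-0.9,0],[0,0,-0.13],1],[[0,0,0],[0,0,0],1],[[0,0,0],[0,0,0],1],[[0,0,0],[0,0,0],1],[[0,0,0],[0,0,0],1],[[0,0,0],[0,0,0],1],[[0,0,0],[0,0,0],1]]'
```

```text
time: 11.43
tool_pos: [562.3, -61.7, 204.7]
tcp_rot: [-3.139, -0.0, 1.472]
contact_force: [0.1, 1.7, 0.1]
grip_width: 91.9
finger_force: 0.0
time: 12.27
tool_pos: [575.0, -176.3, 206.3]
tcp_rot: [3.142, -0.0, 1.387]
contact_force: [-0.1, -0.4, -0.0]
grip_width: 91.8
finger_force: 0.0
```

The padlock lies centred on the second pad from the left, at (257,173). It measures (532.5,231.3) against the pad's (531.9,232.2). Now the hinge.

```bash
python3 -m pendant '[[[0.08,-0.15,-0.5],[0,0,0],1],[[0,0,-0.9],[0,0,0],1],[[0,0,-1],[0,0,0],1],[[0,0,-1],[0,0,0],1],[[0,0,-0.9],[0,0,0],1],[[0,0,-0.7],[0,0,0],1],[[0,0,-0.35],[0,0,0],1],[[0,0,-0.18],[0,0,0],1],[[0,0,0],[0,0,0],1],[[0,0,0],[0,0,0],1]]'
python3 -m pendant '[[[0,0,0],[0,0,0],1],[[0,0,0],[0,0,0],-1],[[0,0,0],[0,0,0],-1],[[0,0,0],[0,0,0],-1],[[0,0,0],[0,0,0],-1],[[0,0,0],[0,0,0],-1],[[0,0,0],[0,0,0],-1],[[0,0,0],[0,0,0],-1],[[0,0,0],[0,0,0],-1],[[0,0,0],[0,0,0],-1]]'
```

```text
time: 13.1
tool_pos: [578.1, -182.0, 41.5]
tcp_rot: [3.14, 0.0, 1.386]
contact_force: [-0.3, 0.2, 0.4]
grip_width: 91.7
finger_force: 0.0
time: 13.93
tool_pos: [577.2, -181.8, 40.3]
tcp_rot: [-3.141, -0.0, 1.385]
contact_force: [0.1, 0.1, 0.3]
grip_width: 43.2
finger_force: 30.0
```

```bash
python3 -m pendant '[[[0,0,0.5],[0,0,0],-1],[[0,0,0.9],[0,0,0],-1],[[0,0.5,0.9],[0,0,0.2],-1],[[-0.1,0.9,0.4],[0,0,0.2],-1],[[-0.1,1,0],[0,0,0.2],-1],[[-0.1,1,0],[0,0,0.3],-1],[[-0.1,1,0],[0,0,0.3],-1],[[-0.1,1,0],[0,0,0.3],-1],[[-0.1,1,0],[0,0,0.3],-1],[[-0.1,1,0],[0,0,0.3],-1]]'
python3 -m pendant '[[[-0.1,1,0],[0,0,0.3],-1],[[-0.1,1,0],[0,0,0.34],-1],[[-0.1,1,0],[0,0,0],-1],[[-0.1,0.6,0],[0,0,0],-1],[[-0.05,0.31,0],[0,0,0],-1],[[0,0,0],[0,0,0],-1],[[0,0,0],[0,0,0],-1],[[0,0,0],[0,0,0],-1],[[0,0,0],[0,0,0],-1],[[0,0,0],[0,0,0],-1]]'; python3 avg.py
```

```text
time: 14.77
tool_pos: [555.8, 41.5, 121.1]
tcp_rot: [-3.141, -0.0, 1.639]
contact_force: [0.7, 0.2, -0.3]
grip_width: 43.5
finger_force: 30.0
time: 15.6
tool_pos: [543.1, 156.3, 121.3]
tcp_rot: [3.142, 0.0, 1.712]
contact_force: [0.2, -0.4, -1.2]
grip_width: 43.7
finger_force: 30.0
[543.01 156.85 121.35] [0.07 0.28 0.01]
```

```bash
python3 -m pendant '[[[-0.01,0.02,-0.4],[0,0,0],-1],[[0,0,-0.8],[0,0,0],-1],[[0,0,-0.7],[0,0,0],-1],[[0,0,-0.3],[0,0,0],-1],[[0,0,-0.2],[0,0,0],-1],[[0,0,-0.1],[0,0,0],-1],[[0,0,-0.09],[0,0,0],-1],[[0,0,0],[0,0,0],-1],[[0,0,0],[0,0,0],-1],[[0,0,0],[0,0,0],-1]]'
python3 -m pendant '[[[0,0,0],[0,0,0],-1],[[0,0,0],[0,0,0],-1],[[0,0,0],[0,0,0],1],[[0,0,0],[0,0,0],1],[[0,0,0],[0,0,0],1],[[0,0,0],[0,0,0],1],[[0,0,0],[0,0,0],1],[[0,0,0],[0,0,0],1],[[0,0,0],[0,0,0],1],[[0,0,0],[0,0,0],1]]'
```

```text
time: 16.73
tool_pos: [543.0, 158.1, 44.4]
tcp_rot: [3.14, -0.0, 1.714]
contact_force: [-0.7, 1.1, -1.4]
grip_width: 43.4
finger_force: 30.0
time: 17.57
tool_pos: [542.6, 158.1, 43.7]
tcp_rot: [3.141, 0.0, 1.714]
contact_force: [0.0, 0.5, -0.6]
grip_width: 90.0
finger_force: 0.0
```

```bash
python3 -m pendant '[[[0,0,0.5],[0,0,0],1],[[0,0,1],[0,0,0],1],[[0,0,1],[0,0,0],1],[[0.1,-0.5,0.5],[0,0,-0.2],1],[[0.1,-1,0],[0,0,-0.2],1],[[0.1,-1,0],[0,0,-0.2],1],[[0.1,-1,0],[0,0,-0.2],1],[[0.1,-1,0],[0,0,-0.2],1],[[0.1,-1,0],[0,0,-0.19],1],[[0.1,-1,0],[0,0,0],1]]'
python3 -m pendant '[[[0.02,-1,0],[0,0,0],1],[[0,-1,0],[0,0,0],1],[[0,-0.4,0],[0,0,0],1],[[0,0,0],[0,0,0],1],[[0,0,0],[0,0,0],1],[[0,0,0],[0,0,0],1],[[0,0,0],[0,0,0],1],[[0,0,0],[0,0,0],1],[[0,0,0],[0,0,0],1],[[0,0,0],[0,0,0],1]]'; python3 avg.py
```

```text
time: 18.4
tool_pos: [563.5, -38.4, 133.7]
tcp_rot: [3.141, -0.0, 1.57]
contact_force: [1.7, 0.6, 1.3]
grip_width: 91.8
finger_force: 0.0
time: 19.23
tool_pos: [564.2, -108.2, 133.7]
tcp_rot: [3.141, -0.0, 1.572]
contact_force: [0.1, -0.6, 0.7]
grip_width: 91.8
finger_force: 0.0
[ 564.17 -108.72  133.66] [0.03 0.18 0.02]
```

```bash
python3 -m pendant '[[[0,-0.03,-0.5],[0,0,0],1],[[0,0,-0.9],[0,0,0],1],[[0,0,-0.8],[0,0,0],1],[[0,0,-0.5],[0,0,0],1],[[0,0,-0.3],[0,0,0],1],[[0,0,-0.13],[0,0,0],1],[[0,0,0],[0,0,0],1],[[0,0,0],[0,0,0],1],[[0,0,0],[0,0,0],1],[[0,0,0],[0,0,0],1]]'
python3 -m pendant '[[[0,0,0],[0,0,0],-1],[[0,0,0],[0,0,0],-1],[[0,0,0],[0,0,0],-1],[[0,0,0],[0,0,0],-1],[[0,0,0],[0,0,0],-1],[[0,0,0],[0,0,0],-1],[[0,0,0],[0,0,0],-1],[[0,0,0],[0,0,0],-1],[[0,0,0],[0,0,0],-1],[[0,0,0],[0,0,0],-1]]'
```

```text
time: 20.37
tool_pos: [564.8, -110.1, 40.8]
tcp_rot: [3.14, 0.001, 1.571]
contact_force: [-0.4, 0.1, -0.7]
grip_width: 91.7
finger_force: 0.0
time: 21.2
tool_pos: [564.1, -109.9, 39.7]
tcp_rot: [3.142, 0.0, 1.571]
contact_force: [0.5, 0.2, 1.0]
grip_width: 50.9
finger_force: 30.0
```

```bash
python3 -m pendant '[[[0,0,0.5],[0,0,0],-1],[[0,0,0.9],[0,0,0],-1],[[0,0.3,0.9],[0,0,0.2],-1],[[-0.06,0.7,0.4],[0,0,0.2],-1],[[-0.06,1,0],[0,0,0.2],-1],[[-0.06,1,0],[0,0,0.2],-1],[[-0.06,1,0],[0,0,0.2],-1],[[-0.06,1,0],[0,0,0.19],-1],[[-0.06,0.9,0],[0,0,0],-1],[[0,0.5,0],[0,0,0],-1]]'
python3 -m pendant '[[[0,0.08,0],[0,0,0],-1],[[0,0,0],[0,0,0],-1],[[0,0,0],[0,0,0],-1],[[0,0,0],[0,0,0],-1],[[0,0,0],[0,0,0],-1],[[0,0,0],[0,0,0],-1],[[0,0,0],[0,0,0],-1],[[0,0,0],[0,0,0],-1],[[0,0,0],[0,0,0],-1],[[0,0,0],[0,0,0],-1]]'; python3 avg.py
```

```text
time: 22.03
tool_pos: [552.5, 85.0, 120.7]
tcp_rot: [-3.141, -0.001, 1.716]
contact_force: [-0.6, -0.3, -0.5]
grip_width: 50.5
finger_force: 30.0
time: 22.87
tool_pos: [553.4, 84.4, 120.7]
tcp_rot: [3.141, 0.0, 1.714]
contact_force: [-0.1, 1.3, -0.7]
grip_width: 50.6
finger_force: 30.0
[553.34  84.58 120.75] [0.01 0.04 0.01]
```

```bash
python3 -m pendant '[[[0,0,-0.4],[0,0,0],-1],[[0,0,-0.8],[0,0,0],-1],[[0,0,-0.7],[0,0,0],-1],[[0,0,-0.3],[0,0,0],-1],[[0,0,-0.2],[0,0,0],-1],[[0,0,-0.1],[0,0,0],-1],[[0,0,-0.09],[0,0,0],-1],[[0,0,0],[0,0,0],-1],[[0,0,0],[0,0,0],-1],[[0,0,0],[0,0,0],-1]]'
python3 -m pendant '[[[0,0,0],[0,0,0],-1],[[0,0,0],[0,0,0],-1],[[0,0,0],[0,0,0],1],[[0,0,0],[0,0,0],1],[[0,0,0],[0,0,0],1],[[0,0,0],[0,0,0],1],[[0,0,0],[0,0,0],1],[[0,0,0],[0,0,0],1],[[0,0,0],[0,0,0],1],[[0,0,0],[0,0,0],1]]'
```

```text
time: 24.0
tool_pos: [553.8, 84.6, 43.8]
tcp_rot: [3.14, 0.0, 1.714]
contact_force: [0.3, -0.8, 0.5]
grip_width: 50.3
finger_force: 30.0
time: 24.83
tool_pos: [553.3, 84.6, 43.0]
tcp_rot: [-3.142, 0.0, 1.714]
contact_force: [-0.0, -0.0, -0.6]
grip_width: 91.4
finger_force: 0.0
```

```bash
python3 -m pendant '[[[0,0,0.5],[0,0,0],1],[[0,0,1],[0,0,0],1],[[0,0,1],[0,0,0],1],[[0.1,-0.5,1],[0,0,-0.2],1],[[0.1,-1,0.5],[0,0,-0.2],1],[[0.1,-1,0],[0,0,-0.2],1],[[0.1,-1,0],[0,0,-0.2],1],[[0.1,-1,0],[0,0,-0.2],1],[[0.1,-1,0],[0,0,-0.19],1],[[0.1,-1,0],[0,0,0],1]]'
python3 -m pendant '[[[0.1,-1,0],[0,0,0],1],[[0.1,-1,0],[0,0,0],1],[[0.1,-1,0],[0,0,0],1],[[0,-1,0],[0,0,0],1],[[0,-1,0],[0,0,0],1],[[0,-1,0],[0,0,0],1],[[0,-1,0],[0,0,0],1],[[0,-1,0],[0,0,0],1],[[0,-0.5,0],[0,0,0],1],[[0,0,0],[0,0,0],1]]'
python3 -m pendant '[[[0,-0.5,0],[0,0,0],1],[[0,0,0],[0,0,0],1],[[0,0,0],[0,0,0],1],[[0,0,0],[0,0,0],1],[[0,0,0],[0,0,0],1],[[0,0,0],[0,0,0],1],[[0,0,0],[0,0,0],1],[[0,0,0],[0,0,0],1],[[0,0,0],[0,0,0],1],[[0,0,0],[0,0,0],1]]'
python3 - <<'E'
from h import *
print(bot.get_obs()["tool_pos"])
im=bot.capture("wrist"); cv2.imwrite("pics/w4.png",im); V=im.max(2)
p=px("wrist",[[584,-328,26]])[0].astype(int); x0,y0=p-60; k=np.zeros(V.shape,np.uint8); k[max(0,y0):y0+120,x0:x0+120]=(V[max(0,y0):y0+120,x0:x0+120]<75)
c=max(cv2.findContours(k,0,2)[0],key=cv2.contourArea)
for z in(24,48):
    w=ray("wrist",c[:,0],z)[:,:2]; print(z,w.min(0).round(1),w.max(0).round(1))
T=np.array(bot.camera_params("wrist")["camera_from_world"]);print((-T[:3,:3].T@T[:3,3]).round(1))
cv2.drawContours(im,[c],-1,(255,0,255),1);cv2.imwrite("pics/c4.png",cv2.resize(im[max(0,y0):y0+120,x0:x0+120],None,fx=3,fy=3))
E
```

```text
time: 25.67
tool_pos: [574.2, -111.9, 163.1]
tcp_rot: [3.141, -0.0, 1.57]
contact_force: [1.0, 1.6, -0.1]
grip_width: 91.9
finger_force: 0.0
time: 26.5
tool_pos: [582.4, -369.2, 162.3]
tcp_rot: [-3.141, 0.001, 1.568]
contact_force: [0.0, 0.8, -1.0]
grip_width: 91.9
finger_force: 0.0
time: 27.33
tool_pos: [583.4, -380.3, 163.1]
tcp_rot: [3.141, -0.0, 1.571]
contact_force: [-0.1, -0.1, -1.1]
grip_width: 91.7
finger_force: 0.0
[ 583.38903447 -380.32972667  163.06504355]
24 [ 565.3 -351.7] [ 603.2 -312.8]
48 [ 566.9 -348.1] [ 601.5 -312.6]
[ 584.1 -310.3  302.4]
```

View pics/c4.png

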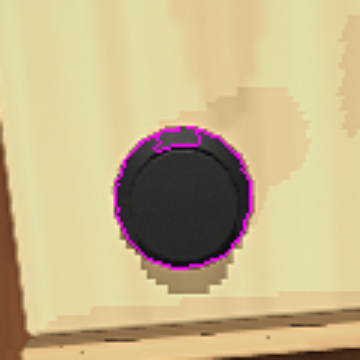

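The crop shows the bushing upright, with the barrel and flange rim concentric at about (184,198) in the crop. The flange measures about 38-39 mm, so its centre is (584.3,-332).

```bash
python3 -m pendant '[[[0.03,0.5,0],[0,0,0],1],[[0,0.7,0],[0,0,0],1],[[0,0.41,-0.5],[0,0,0],1],[[0,0,-0.9],[0,0,0],1],[[0,0,-0.9],[0,0,0],1],[[0,0,-0.8],[0,0,0],1],[[0,0,-0.5],[0,0,0],1],[[0,0,-0.25],[0,0,0],1],[[0,0,0],[0,0,0],1],[[0,0,0],[0,0,0],1]]'
python3 -m pendant '[[[0,0,0],[0,0,0],1],[[0,0,0],[0,0,0],-1],[[0,0,0],[0,0,0],-1],[[0,0,0],[0,0,0],-1],[[0,0,0],[0,0,0],-1],[[0,0,0],[0,0,0],-1],[[0,0,0],[0,0,0],-1],[[0,0,0],[0,0,0],-1],[[0,0,0],[0,0,0],-1],[[0,0,0],[0,0,0],-1]]'; python3 avg.py
```

```text
time: 28.22
tool_pos: [584.5, -332.4, 48.0]
tcp_rot: [3.141, 0.0, 1.571]
contact_force: [-0.4, -0.5, 0.5]
grip_width: 91.8
finger_force: 0.0
time: 29.05
tool_pos: [584.2, -332.1, 47.5]
tcp_rot: [3.142, -0.0, 1.571]
contact_force: [-0.0, -0.3, -0.4]
grip_width: 36.7
finger_force: 0.0
[ 584.23 -332.14   47.49] [0.01 0.01 0.01]
```

```bash
python3 -m pendant '[[[0,0,0],[0,0,0],-1],[[0,0,0],[0,0,0],-1],[[0,0,0],[0,0,0],-1],[[0,0,0],[0,0,0],-1],[[0,0,0],[0,0,0],-1],[[0,0,0.1],[0,0,0],-1],[[0,0,0.4],[0,0,0],-1],[[0,0,0.8],[0,0,0],-1],[[0,0,0.9],[0,0,0],-1],[[0,0,0.5],[0,0,0],-1]]'
```

```text
time: 30.18
tool_pos: [585.3, -332.9, 132.8]
tcp_rot: [3.138, 0.003, 1.571]
contact_force: [0.5, -1.3, -0.1]
grip_width: 27.4
finger_force: 30.0
```

```bash
python3 -m pendant '[[[0,0.5,0],[0,0,0],-1],[[-0.1,0.9,0],[0,0,0.1],-1],[[-0.1,1,0],[0,0,0.1],-1],[[-0.1,1,0],[0,0,0.1],-1],[[-0.1,1,0],[0,0,0.1],-1],[[-0.1,1,0],[0,0,0.1],-1],[[-0.1,1,0],[0,0,0.1],-1],[[-0.1,1,0],[0,0,0.1],-1],[[-0.1,1,0],[0,0,0.1],-1],[[-0.1,1,0],[0,0,0.1],-1]]'
python3 -m pendant '[[[-0.1,1,0],[0,0,0.1],-1],[[-0.1,1,0],[0,0,0.1],-1],[[-0.1,1,0],[0,0,0.09],-1],[[-0.1,1,0],[0,0,0],-1],[[-0.1,1,0],[0,0,0],-1],[[-0.1,1,0],[0,0,0],-1],[[-0.1,1,0],[0,0,0],-1],[[-0.1,1,0],[0,0,0],-1],[[-0.1,1,0],[0,0,0],-1],[[-0.1,1,0],[0,0,0],-1]]'
python3 -m pendant '[[[-0.1,1,0],[0,0,0],-1],[[-0.1,0.6,0],[0,0,0],-1],[[0,0.27,0],[0,0,0],-1],[[0,0,0],[0,0,0],-1],[[0,0,0],[0,0,0],-1],[[0,0,0],[0,0,0],-1],[[0,0,0],[0,0,0],-1],[[0,0,0],[0,0,0],-1],[[0,0,0],[0,0,0],-1],[[0,0,0],[0,0,0],-1]]'; python3 avg.py
```

```text
time: 31.02
tool_pos: [557.3, -48.9, 129.9]
tcp_rot: [3.14, 0.001, 1.68]
contact_force: [0.2, -1.0, -0.4]
grip_width: 27.5
finger_force: 30.0
time: 31.85
tool_pos: [527.2, 251.5, 129.9]
tcp_rot: [3.14, -0.0, 1.714]
contact_force: [0.4, 0.4, -0.5]
grip_width: 27.5
finger_force: 30.0
time: 32.68
tool_pos: [521.5, 305.4, 128.6]
tcp_rot: [3.142, 0.0, 1.713]
contact_force: [-0.5, 0.8, -1.1]
grip_width: 27.9
finger_force: 30.0
[521.3  305.79 128.54] [0.05 0.15 0.01]
```

```bash
python3 -m pendant '[[[0,0,-0.4],[0,0,0],-1],[[0,0,-0.8],[0,0,0],-1],[[0,0,-0.7],[0,0,0],-1],[[0,0,-0.3],[0,0,0],-1],[[0,0,-0.2],[0,0,0],-1],[[0,0,-0.1],[0,0,0],-1],[[0,0,-0.09],[0,0,0],-1],[[0,0,0],[0,0,0],-1],[[0,0,0],[0,0,0],-1],[[0,0,0],[0,0,0],-1]]'
python3 -m pendant '[[[0,0,0],[0,0,0],-1],[[0,0,0],[0,0,0],-1],[[0,0,0],[0,0,0],1],[[0,0,0],[0,0,0],1],[[0,0,0],[0,0,0],1],[[0,0,0],[0,0,0],1],[[0,0,0],[0,0,0],1],[[0,0,0],[0,0,0],1],[[0,0,0],[0,0,0],1],[[0,0,0],[0,0,0],1]]'
python3 -m pendant '[[[0,0,0.3],[0,0,0],1],[[0,0,0.7],[0,0,0],1],[[0,0,1],[0,0,0],1],[[0,0,1],[0,0,0],1],[[0,-0.5,1],[0,0,0],1],[[0,-0.8,1],[0,0,0],1],[[0,-1,0.5],[0,0,0],1],[[0,-1,0.4],[0,0,0],1],[[0,-1,0],[0,0,0],1],[[0,-1,0],[0,0,0],1]]'
python3 -m pendant '[[[0,-1,0],[0,0,0],1],[[0,-1,0],[0,0,0],1],[[0,-0.7,0],[0,0,0],1],[[0,0,0],[0,0,0],1],[[0,0,0],[0,0,0],1],[[0,0,0],[0,0,0],1],[[0,0,0],[0,0,0],1],[[0,0,0],[0,0,0],1],[[0,0,0],[0,0,0],1],[[0,0,0],[0,0,0],1]]'
python3 - <<'E'
from h import *
im=bot.capture("wrist"); cv2.imwrite("pics/w5.png",im)
hsv=cv2.cvtColor(im,cv2.COLOR_BGR2HSV)
P=[(521.1,305.9),(531.9,232.2),(542.6,158.5),(553.4,84.8)]
print(px("wrist",[(a,b,28) for a,b in P]).round())
for n,(a,b),f,z in [("bush",P[0],hsv[...,2]<75,29),("ring",P[3],(hsv[...,1]<60)&(hsv[...,2]<140),31)]:
    q=px("wrist",[(a-30,b+32,23),(a+30,b-32,23)]).astype(int); k=np.zeros(hsv.shape[:2],np.uint8)
    s=np.s_[max(0,q[0,1]):q[1,1],q[0,0]:q[1,0]]; k[s]=f[s]
    c=max(cv2.findContours(k,0,2)[0],key=cv2.contourArea); w=ray("wrist",c[:,0],z)[:,:2]; print(n,w.min(0),w.max(0),(w.min(0)+w.max(0))/2)
E
```

```text
time: 33.82
tool_pos: [521.7, 306.2, 51.7]
tcp_rot: [3.14, -0.0, 1.714]
contact_force: [-0.4, 0.5, -0.1]
grip_width: 27.4
finger_force: 30.0
time: 34.65
tool_pos: [521.2, 305.9, 50.8]
tcp_rot: [3.142, 0.0, 1.714]
contact_force: [0.6, -0.1, -0.1]
grip_width: 76.2
finger_force: 0.0
time: 35.48
tool_pos: [521.4, 145.8, 229.8]
tcp_rot: [3.138, 0.0, 1.715]
contact_force: [0.5, 0.3, -0.7]
grip_width: 92.0
finger_force: 0.0
time: 36.32
tool_pos: [521.2, 66.6, 227.8]
tcp_rot: [3.142, -0.0, 1.715]
contact_force: [0.0, 0.3, 0.7]
grip_width: 92.0
finger_force: 0.0
[[296. -95.]
 [293.   1.]
 [291.  86.]
 [289. 161.]]
bush [ 560.92600623 -135.14134816] [ 628.51895337 -110.18385236] [ 594.7224798  -122.66260026]
ring [527.93716461  60.55289177] [576.2411478  110.91197144] [552.08915621  85.73243161]
```

View pics/w5.png

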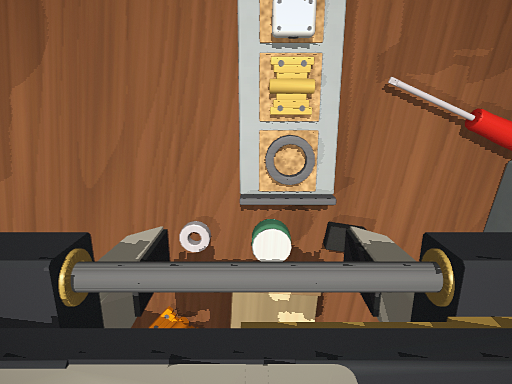

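The ring (290,160) and hinge (291,87) are centred on their pads, with the lock beyond them at (294,15). The bushing is out of view here, so I check it with the top camera.

```bash
python3 - <<'E'
from h import *
a=bot.capture("top"); cv2.imwrite("pics/t6.png",cv2.resize(a[140:215,105:255],None,fx=5,fy=5,interpolation=cv2.INTER_CUBIC))
s=bot.capture("scene"); cv2.imwrite("pics/s6.png",cv2.resize(s[130:240,250:400],None,fx=4,fy=4,interpolation=cv2.INTER_CUBIC))
E
```

```text
(no output)
```

View pics/t6.png

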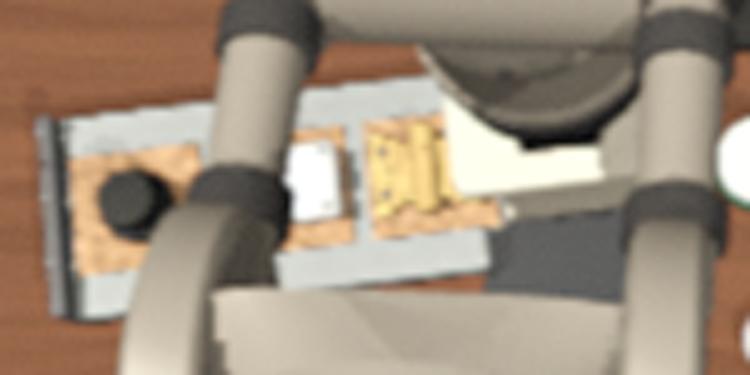

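View pics/s6.png

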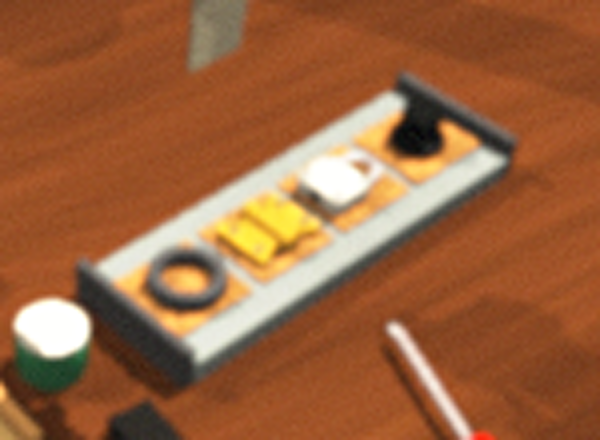

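Both views show all four fittings upright and centred: bushing (417,130), lock (335,180), hinge (268,228) and ring (187,278) in the scene crop. The gripper is clear of everything, so I hand in.

```bash
python3 -c "
from plant import bot
print(bot.close_job())"
```

```text
the job is handed in; nothing more can be done
None
```

All four fittings are on the steel rack's cork pads in reverse order (bushing, padlock, hinge, ring from the robot's left), the right way up and centred within about 2 mm where I measured (padlock and ring; bushing and hinge checked by eye), none dropped, and the job was handed in at about 36 s.

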